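Shut and lock the analyser's service panel

TASK

The service panel on top of the analyser stands ajar. Push it down until it is flush, then set the fingertips in the slot of each of its two quarter-turn fasteners and turn both clockwise to their stops so that the panel is locked; do not turn a fastener far before the panel is down, do not lift the panel, and leave the things standing round and on the analyser where they are.

Things in the scene. Friction and masses are not known exactly. Their poses are not given: they have to be found in the camera images.
- analyser: white bench-top analyser, a flat box 310 mm deep (x), 370 mm wide (y), 90 mm high with the panel shut, fixed to the bench; origin at the centre of its underside on the bench, x to its back, y to its left, z up. Its panel covers the front 200 mm of the top; the back 106 mm of the top is a fixed deck, 90 mm high
- panel (a joint): service panel angle, rad: 0 = flush, grows as the front edge rises; starts at 0.16 to 0.26. Aluminium plate 8 mm thick, 370 mm wide, 198 mm deep, hinged at its back edge: hinge line 45 mm behind the analyser's origin, 82 mm above the bench, along the analyser's y. A stiff hinge holds it at any angle; about 5 N down near its front closes it and it stays shut
- panel_pad (a point): centre of the round rubber thumb pad (32 mm) on the panel's upper face, midway between the two fasteners and 50 mm behind the panel's front edge, 150 mm ahead of the hinge line; 90 mm above the bench when shut. z is normal to the panel. 84 mm are free between the two collars, which stand 20 mm proud of the panel
- slot_left (a point): centre of the floor of the left fastener's slot, on its turning axis. The slot is the straight gap between two black half-moon lugs on an 88 mm disc: 38 mm wide along this frame's x, 88 mm long along y, 16 mm deep; z points out of the panel; the frame turns with the fastener. With the panel shut: 94 mm above the bench (lug tops 110), 97 mm ahead and 95 mm to the left of the analyser's origin
- cam_left (a joint): left fastener angle, rad: starts at 0 to 0.35; 0 = slot runs left-right, 1.571 = locked at the stop, slot front-to-back; grows clockwise seen from above. Needs about 0.12 N m, stays where left. A fixed collar (inner radius 46, outer 53 mm, as high as the lugs) hides the lugs' outside: push a slot wall off-centre with the closed fingertips
- slot_right (a point): centre of the floor of the right fastener's slot, on its turning axis. The slot is the straight gap between two black half-moon lugs on an 88 mm disc: 38 mm wide along this frame's x, 88 mm long along y, 16 mm deep; z points out of the panel; the frame turns with the fastener. With the panel shut: 94 mm above the bench (lug tops 110), 97 mm ahead and 95 mm to the right of the analyser's origin
- cam_right (a joint): right fastener angle, rad: starts at 0 to 0.35; 0 = slot runs left-right, 1.571 = locked at the stop, slot front-to-back; grows clockwise seen from above. Needs about 0.12 N m, stays where left. A fixed collar (inner radius 46, outer 53 mm, as high as the lugs) hides the lugs' outside: push a slot wall off-centre with the closed fingertips
- petri_1: petri dish, 91 mm across, 15 mm high, on the analyser's back deck; origin at the centre of its underside; leave alone
- petri_2: petri dish, 91 mm across, 15 mm high, on the bench left of the analyser; origin at the centre of its underside; leave alone
- dropper_bottle: dropper bottle, 37 mm across, 133 mm high, left of the analyser; origin under its centre; leave alone
- beaker: small beaker, 54 mm across, 69 mm high, right of the analyser; origin under its centre; leave alone
- pack_1: small carton 26x60x70 mm, right of the analyser; origin under its centre; leave alone

How it is judged (in metres and radians):
On the way:
1. the panel is pushed down flush, both fasteners still open (value of joint panel below 0.03 rad and value of joint each of cam_left, cam_right below 0.7 rad), for 0.2 s.
At the end, for the whole second after the job is handed in: The panel is flush (within 0.03 rad of shut), both fasteners are turned to within 0.12 rad of their locked stops and at rest, and each bystander is within 30 mm of where it stood (value of joint panel below 0.03 rad and value of joint each of cam_left, cam_right above 1.45 rad and velocity of joint panel between -0.05 and 0.05 rad/s and velocity of joint cam_left between -0.05 and 0.05 rad/s and velocity of joint cam_right between -0.05 and 0.05 rad/s and distance of each of petri_1, petri_2, dropper_bottle, beaker, pack_1 from where it was at the start of the episode below 0.03 m); the robot touches nothing.
It fails at once if a fastener is turned over while the panel still stands open (value of joint panel above 0.08 rad and value of joint any of cam_left, cam_right above 0.7 rad).
It fails at once if the panel is lifted (value of joint panel above 0.33 rad).
It fails at once if a bystander is knocked, pushed or lifted away (distance of any of petri_1, petri_2, dropper_bottle, beaker, pack_1 from where it was at the start of the episode above 0.03 m).
It also fails if it takes over 53 s, if anything falls off the work surface, if the arm or the gripper's body presses on something with over 40 N, if the wrist force passes 120 N, or if a joint passes its speed limit or range.

ROBOT

A 6-joint arm with a two-finger parallel gripper is mounted at the origin on a cart in front of the work surface, level with it; the furniture and walls round the work are solid. World frame = base frame: x ahead of the robot, y to its left, z up, the work surface at z = 0. Lengths are in m, angles in degrees, forces in N, time in s.
With the tool pointing down it reaches from about 0.275 to 0.825 m from the base axis. Payload 5.2 kg.
Tool frame: the origin (TCP) lies at the very end of the fingers, on their centre line; the grasp point (between the pads) lies 19 mm behind it; x points along the fingers, y is the direction in which the jaws open and shut, and the axes are right-handed (so a half turn about x gives the same grasp; the last joint's range is limited). The gripper opens to 93 mm and grips with 3 to 60 N. Pads are 15 mm wide; open, the fingers measure 128 mm over their backs; the gripper's body (75 mm by 188 mm) begins 65 mm behind the grasp point.
Start: joints at [-87.135, 14.817, 87.949, -0, 77.235, -11.62], TCP at [0.138, -0.533, 0.219] pointing down, gripper open.
Joint ranges: [-179.93, 179.93], [-52.35, 119.4], [10.71, 147.94], [-69.91, 249.91], [12.55, 155.21], [-178.61, 178.61]. Speed limits (degrees/s): [147.25, 147.25, 180, 180, 180, 180].

INTERFACE

Orientations are given as a 3x3 rotation matrix whose columns are the frame's x, y, z axes.
In Python, from cell import ctrl, eoat, kinematics, cams gives the robot as it stands. Calls block until the motion is done:
- ctrl.movep(position, orientation): joint-space move of the TCP to a pose.
- ctrl.move_straight(position, frame=None, v=0.15, f_stop=None): straight line of the TCP; frame=None keeps the orientation; v is the mean speed in m/s. With f_stop (N) it stops when the force on the tool has changed by that much, and returns True; else False.
- ctrl.movej(angles): joint-space move.
- eoat.let_go() and eoat.close_gripper(): open the fingers fully, or close them until they stop; the grip force is fixed at half the most.
- ctrl.sleep(seconds).
- kinematics.ik(position, orientation): joint angles nearest the present ones, or None.
- cams.get_image(name): name is "scene" or "top" or "wrist"; returns the picture (384x512x3 uint8, red, green, blue); there is no depth.
- cams.camera_params(name): a dict with "fovy" (degrees; the focal length in pixels is half the picture's height over the tangent of half this angle, whatever the lens; pixels are square), "cx", "cy" (the principal point, pixels), "R" (3x3) and "t" (3): a world point X has camera coordinates R X + t; the wrist camera has in their place "hand_eye" (4x4, takes a point from camera to tool coordinates, whose origin is the TCP and whose axes are the tool frame's). Camera axes: x right, y down, z forward; pixel columns grow to the right and rows downward; lengths in m; the calibration is good to about 2 mm. The wrist camera is an equidistant fisheye: a pixel r from the principal point sees the ray r / f radians off the axis. A picture is of the moment at which its call begins: read the wrist's pose just before it. camera_params takes no time and is no camera call.
A pose or a line that the arm cannot do raises ctrl.PlanningError and nothing moves.
- ctrl.close_job(): hands the job in, once; it reports no verdict.
Readings, each from a call of its own:
- ctrl.get_time(): time.
- ctrl.get_joint_pos(): joint angles.
- ctrl.get_joint_velocities(): joint speeds.
- ctrl.get_joint_torque(): joint torques, N m.
- ctrl.get_tcp_pos(): TCP position.
- ctrl.get_tcp_rot(): TCP orientation.
- ctrl.get_contact_force(): force on the tool from outside, world axes, zero at the start.
- ctrl.get_wrist_torque(): the same for the moment, N m.
- ctrl.get_grip_width(): opening from 0.0 (shut) to 1.0 (fully open).
Only numpy, scipy, OpenCV 4.12 (cv2) and the standard library are available. Lean on these libraries where they do the work, as an engineer would, in place of code of your own. Each camera call takes 0.05 s, during which the arm holds its last target. There are 200 camera calls.

## Working session

There is one attempt and no reset: what is moved stays moved. The work goes in short steps, each a Python script; the robot and the scene stay as the last script left them, time stands still between calls to the robot, and variables do not carry over. Pictures are saved under pics/ and viewed, on a budget of 10 in all, crops included, one or two more only if the job needs it, and the job is handed in when it is done.

```bash
mkdir -p pics
python3 - <<'E'
from cell import ctrl,cams
import cv2,numpy as np
for n in("scene","top"):
    im=cams.get_image(n); cv2.imwrite(f"pics/{n}0.png",cv2.resize(im[:,:,::-1],(800,600),interpolation=cv2.INTER_CUBIC))
    cv2.imwrite(f"pics/{n}_raw.png",im[:,:,::-1])
    p=cams.camera_params(n);print(n,{k:np.round(v,4).tolist() for k,v in p.items()})
    R=np.array(p["R"]);print(-R.T@p["t"])
print(ctrl.get_time(),ctrl.get_tcp_rot())
E
```

```text
scene {'fovy': 47.8849, 'cx': 255.0899, 'cy': 187.0826, 'R': [[-0.6589, -0.7522, 0.0059], [-0.5324, 0.4608, -0.7101], [0.5315, -0.471, -0.7041]], 't': [0.3818, 0.3526, 0.814]}
[0.00665755 0.50816492 0.82127141]
top {'fovy': 54.9371, 'cx': 254.0707, 'cy': 193.4185, 'R': [[-0.0007, -0.9999, 0.0118], [-0.9992, 0.0002, -0.0405], [0.0405, -0.0118, -0.9991]], 't': [0.0101, 0.5767, 1.062]}
[0.53321403 0.02254184 1.08428441]
0.1 [[-6.79121858e-05  2.50155882e-01 -9.68205572e-01]
 [ 1.60043856e-03 -9.68204307e-01 -2.50155668e-01]
 [-9.99998717e-01 -1.56654215e-03 -3.34606251e-04]]
```

View pics/top0.png

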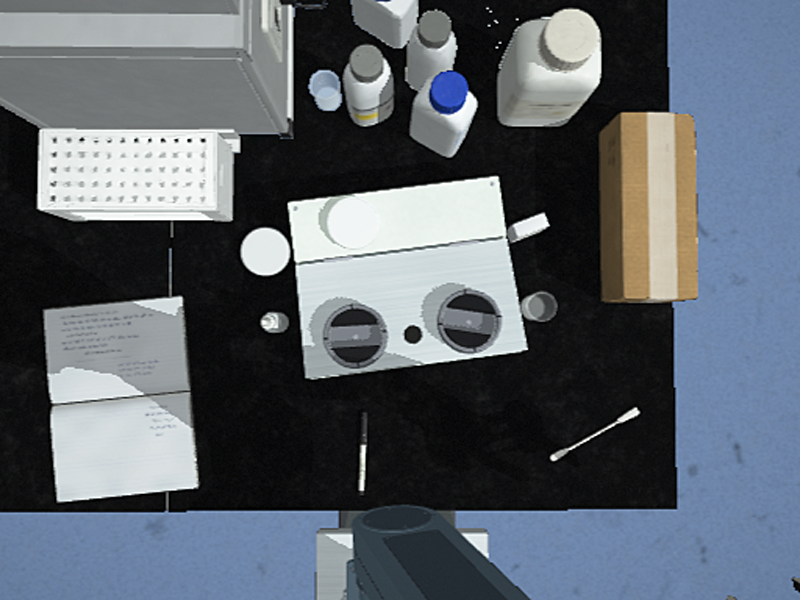

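View pics/scene0.png

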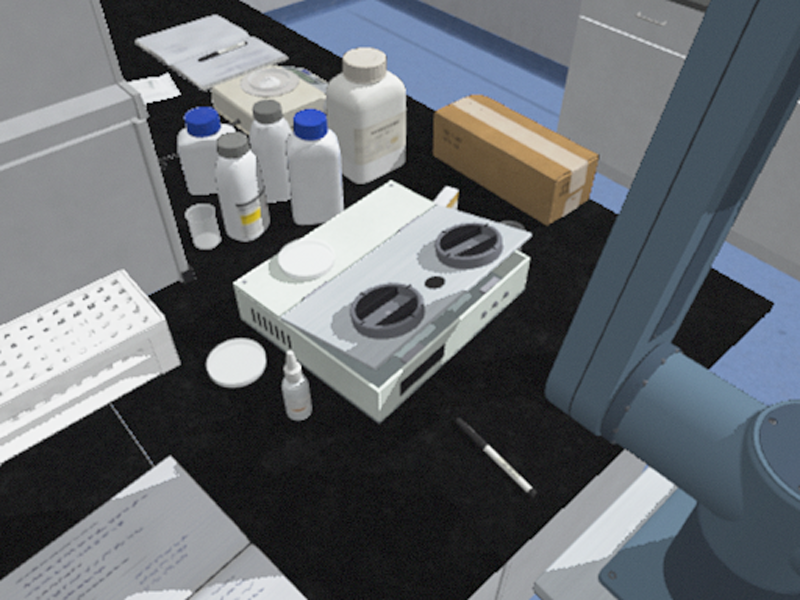

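Top view: the analyser's back corners are at (288,203) and (498,177), the panel's front corners at (308,379) and (527,349), the pad at (412,334) and the collars at (355,335) and (469,320). The scene view shows the panel raised, with its front-left corner at (376,369). Next I fit the pose and panel angle.

```bash
cat > h.py <<'E'
import numpy as np
from scipy.optimize import least_squares
def proj(p,X):
    c=np.array(p["R"])@X+p["t"]; f=192/np.tan(np.radians(p["fovy"])/2)
    return np.array([p["cx"],p["cy"]])+f*c[:2]/c[2]
def rz(a): return np.array([[np.cos(a),-np.sin(a),0],[np.sin(a),np.cos(a),0],[0,0,1]])
def A(q,x,y,z): return rz(q[2])@[x,y,z]+[q[0],q[1],0]
def P(q,ahead,y,up):  # panel point: ahead of hinge, up from hinge line
    s,c=np.sin(q[3]),np.cos(q[3])
    return A(q,0.045-(ahead*c+up*s) if False else 0.045-ahead*c+up*s, y, .082+ahead*s+up*c)
E
python3 - <<'E'
from h import *
from cell import cams
T=cams.camera_params("top");S=cams.camera_params("scene")
obs=[(T,288,203,'A',(.155,.185,.09)),(T,498,177,'A',(.155,-.185,.09)),
(T,308,379,'P',(.199,.185,.008)),(T,527,350,'P',(.199,-.185,.008)),(T,412,334,'P',(.15,0,.01)),
(T,355,335,'P',(.142,.095,.028)),(T,469,320,'P',(.142,-.095,.028)),
(S,235,288,'A',(.155,.185,.09)),(S,391,183,'A',(.155,-.185,.09)),(S,376,369,'P',(.199,.185,.008)),(S,532,236,'P',(.199,-.185,.008)),
(S,435,282,'P',(.15,0,.01)),(S,388,308,'P',(.142,.095,.028)),(S,469,244,'P',(.142,-.095,.028))]
def r(q): return np.concatenate([proj(p,(A if k=='A' else P)(q,*a))-np.array([u,v])/1.5625 for p,u,v,k,a in obs])
s=least_squares(r,[.5,0,.1,.2],loss='soft_l1');print(s.x);print(np.round(r(s.x).reshape(-1,2),1).tolist())
q=s.x;print(P(q,.15,0,.008)); 
for y in(.095,-.095):print(P(q,.142,y,.012),A(q,-.097,y,.094))
np.save("q.npy",q)
E
```

```text
[ 0.61604217 -0.00317521  0.13019029  0.17020651]
[[-0.3, -0.1], [0.4, -0.7], [-0.9, 0.6], [0.3, 0.3], [0.9, 1.3], [0.4, 1.4], [0.6, 1.3], [-2.0, -3.8], [-0.5, -2.8], [-0.5, 1.0], [-0.3, -0.5], [0.1, 1.1], [-0.4, -0.8], [-0.3, -1.6]]
[ 0.51542356 -0.0163493   0.11529228]
[0.51157988 0.07895828 0.11787939] [0.50752989 0.07842801 0.094     ]
[ 0.53624622 -0.10943379  0.11787939] [ 0.53219623 -0.10996406  0.094     ]
```

```bash
cat >> h.py <<'E'
def frame(a): # tool down, tool y at world angle a (rad)
    y=np.array([np.cos(a),np.sin(a),0]); x=np.array([0,0,-1.]); return np.column_stack([x,y,np.cross(x,y)])
E
python3 - <<'E'
from h import *
from cell import ctrl,eoat,cams
import cv2
q=np.load("q.npy"); F=frame(q[2]+np.pi/2)
eoat.close_gripper()
p=A(q,-.105,0,0)
ctrl.movep([p[0],p[1],.2],F); ctrl.move_straight([p[0],p[1],.135],v=.1)
print(ctrl.get_time(),ctrl.get_tcp_pos(),ctrl.get_joint_pos())
r=ctrl.move_straight([p[0],p[1],.082],v=.03,f_stop=20)
print(r,ctrl.get_time(),ctrl.get_tcp_pos(),ctrl.get_contact_force())
ctrl.sleep(.3);print(ctrl.get_tcp_pos(),ctrl.get_contact_force())
ctrl.move_straight([p[0],p[1],.3],v=.2)
print(ctrl.get_time(),ctrl.get_contact_force())
pos=ctrl.get_tcp_pos();R=ctrl.get_tcp_rot();im=cams.get_image("wrist");c=cams.camera_params("wrist")
np.savez("w.npz",pos=pos,R=R,H=c["hand_eye"],k=[c["fovy"],c["cx"],c["cy"]]);print(c)
cv2.imwrite("pics/w1.png",cv2.resize(im[:,:,::-1],(800,600),interpolation=cv2.INTER_CUBIC))
E
```

```text
4.625 [ 0.51235726 -0.01701829  0.13543596] [-1.43848070e+01  1.51922886e+01  9.98996069e+01  2.97321976e-04
  6.48613145e+01 -1.11832618e+02]
True 5.9667 [ 0.51152188 -0.01680651  0.0902295 ] [-0.57607853  0.06142593  7.22304305]
[ 0.51155533 -0.01680186  0.09024347] [-1.07973238 -0.42474681  6.50387677]
7.4667 [ 0.96032662 -0.4352502  -0.78822072]
{'fovy': 65.70646984690485, 'cx': 259.5580520699964, 'cy': 189.42140498048988, 'hand_eye': array([[ 5.69869671e-04, -2.75796088e-01,  9.61215997e-01,
        -1.66295355e-01],
       [ 9.99999821e-01, -1.91330605e-05, -5.98352914e-04,
         2.85573216e-04],
       [ 1.83414397e-04,  9.61216166e-01,  2.75796028e-01,
        -7.61087469e-02],
       [ 0.00000000e+00,  0.00000000e+00,  0.00000000e+00,
         1.00000000e+00]])}
```

View pics/w1.png

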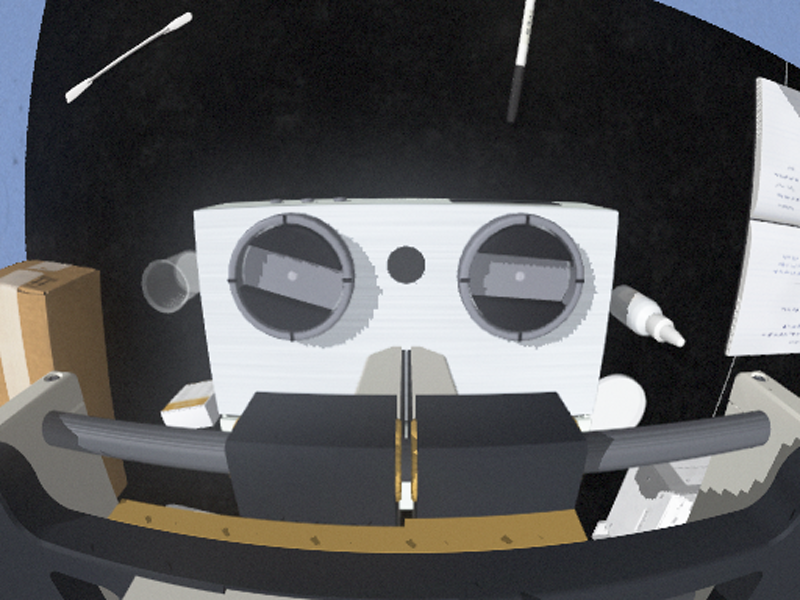

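The wrist view shows the panel flush. The slot centre dots are at (292,275) for the right and (520,276) for the left, with the pad at (406,265). The right slot is tilted about 15° and the left one is nearly straight. I'll back-project these.

Run:
```python
from h import *
d=np.load("w.npz");q=np.load("q.npy");f=192/np.tan(np.radians(d['k'][0])/2);H=d['H']
def bp(u,v,z):
    a=np.array([u,v])/1.5625-d['k'][1:];r=np.hypot(*a);t=r/f
    c=np.r_[np.sin(t)*a/r,np.cos(t)];D=d['R']@H[:3,:3]@c;O=d['R']@H[:3,3]+d['pos'];return O+D*(z-O[2])/D[2]
L=bp(520,276,.094);R=bp(292,275,.094);Pd=bp(406,265,.091)
print("L",L,A(q,-.097,.095,.094));print("R",R,A(q,-.097,-.095,.094));print("pad",Pd,A(q,-.105,0,.09))
v=L-R;print("yaw",np.arctan2(-v[0],v[1]),q[2],np.linalg.norm(v))
for n,es in(("R",[((252,247),(343,273)),((243,284),(330,306))]),("L",[((490,262),(570,263)),((474,297),(562,301))])):
    for a,b in es:
        w=bp(*a,.11)-bp(*b,.11);w=-w if w[1]<0 else w
        print(n,"theta",np.arctan2(w[0],w[1])+q[2])
```

```text
L [0.51058534 0.0803419  0.094     ] [0.50752989 0.07842801 0.094     ]
R [ 0.53449205 -0.10908126  0.094     ] [ 0.53219623 -0.10996406  0.094     ]
pad [ 0.51479121 -0.01545315  0.091     ] [ 0.51193076 -0.01680661  0.09      ]
yaw 0.12554420167554303 0.13019029218588135 0.19092581248950885
R theta 0.2896179022172196
R theta 0.2509125110992056
L theta -0.0006796490021947765
L theta 0.04658875484024824
```

```bash
cat > turn.py <<'E'
from h import *
from cell import ctrl
YAW=.128; Z=.101
def tp(C,psi,r,lat,z):
    a=YAW-psi; ey=np.array([-np.sin(a),np.cos(a)]);ex=np.array([np.cos(a),np.sin(a)])
    return np.r_[np.array(C)+r*ey+lat*ex,z],frame(a+np.pi/2)
def turn(C,th0,r=.019,end=1.571+.2):
    ctrl.movep(*tp(C,th0,r,0,.15))
    p,F=tp(C,th0,r,0,Z)
    if ctrl.move_straight(p,F,v=.06,f_stop=10): print("insert hit",ctrl.get_tcp_pos(),ctrl.get_contact_force()); return
    f0=np.array(ctrl.get_contact_force())
    for psi in np.r_[np.linspace(th0,1.45,9),1.571,1.64,1.7,end]:
        p,F=tp(C,psi,r,.0115,Z)
        s=ctrl.move_straight(p,F,v=.03,f_stop=18)
        f=np.array(ctrl.get_contact_force())-f0
        print(round(psi,2),s,np.round(f,1),np.round(np.array(ctrl.get_tcp_pos())-p,4),round(ctrl.get_time(),1))
        if np.linalg.norm(f)>(22 if psi>1.4 else 30): break
    p,F=tp(C,psi,r,0,Z); ctrl.move_straight(p,v=.03)
    p[2]=.2; ctrl.move_straight(p,v=.15)
E
python3 - <<'E'
from turn import *
turn((.5094,.0796),.023)
E
```

```text
0.02 False [-5.2 -1.1  3.6] [-0.0008 -0.     -0.0001] 9.8
0.2 False [-5.  -0.9  2.6] [-0.001   0.0002 -0.0003] 10.1
0.38 False [-5.4  0.2  2.3] [-0.0009  0.0004 -0.0003] 10.4
0.56 False [-4.2  1.9  1.8] [-0.0008  0.0005 -0.0004] 10.8
0.74 False [-3.1  2.2  0.7] [-0.0006  0.0006 -0.0004] 11.1
0.91 False [-2.7  3.   0.8] [-0.0005  0.0008 -0.0003] 11.4
1.09 False [-2.9  3.4  0.3] [-0.0002  0.0008 -0.0003] 11.8
1.27 False [-2.   2.8 -0.7] [-0.      0.0009 -0.0003] 12.1
1.45 False [-0.4  3.4 -0.8] [ 0.0002  0.0009 -0.0002] 12.4
1.57 False [-0.4  4.  -1.8] [ 0.0006  0.0012 -0.0002] 12.7
1.64 False [ 3.1 10.8 -4.5] [ 0.0017  0.0027 -0.0001] 12.9
1.7 False [ 5.7 16.1 -5.1] [0.0026 0.0041 0.0002] 13.2
1.77 False [ 8.8 21.5 -5.5] [0.0036 0.0056 0.0005] 13.4
```

Force built up at the end of the sweep, as it should at a stop. Next is the right fastener, then a look.

Run:
```python
from turn import *
from cell import cams
import cv2
turn((.5335,-.1094),.27)
q=np.load("q.npy");p=A(q,-.105,0,0)
ctrl.movep([p[0]+.002,p[1]+.001,.3],frame(YAW+np.pi/2))
pos=ctrl.get_tcp_pos();R=ctrl.get_tcp_rot();im=cams.get_image("wrist");c=cams.camera_params("wrist")
np.savez("w.npz",pos=pos,R=R,H=c["hand_eye"],k=[c["fovy"],c["cx"],c["cy"]])
cv2.imwrite("pics/w2.png",cv2.resize(im[110:245,100:420,::-1],None,fx=2.5,fy=2.5,interpolation=cv2.INTER_CUBIC))
print(ctrl.get_time())
```

```text
0.27 False [-5.8  0.4  4.6] [-0.0008  0.0001 -0.    ] 17.9
0.42 False [-5.5  0.9  4. ] [-0.0009  0.0003 -0.0002] 18.2
0.56 False [-5.4  1.9  2.6] [-0.0009  0.0005 -0.0003] 18.5
0.71 False [-5.   2.1  2.9] [-0.0008  0.0007 -0.0003] 18.8
0.86 False [-4.1  3.7  2. ] [-0.0007  0.0008 -0.0004] 19.1
1.01 False [-3.8  2.6  1.5] [-0.0006  0.001  -0.0004] 19.4
1.16 False [-3.8  3.5  1.6] [-0.0005  0.0011 -0.0004] 19.7
1.3 False [-3.6  3.7  0.6] [-0.0003  0.0013 -0.0004] 20.0
1.45 False [-1.9  4.4  1.3] [-0.0001  0.0014 -0.0004] 20.3
1.57 False [-0.7  6.  -0.2] [ 0.0003  0.0016 -0.0004] 20.5
1.64 False [ 2.3 11.1 -0.7] [ 0.0013  0.0032 -0.0003] 20.8
1.7 False [ 7.4 16.2 -1.3] [ 0.0023  0.0047 -0.0003] 21.0
1.77 False [ 8.6 20.9 -0.7] [ 0.0032  0.0062 -0.    ] 21.3
24.1167
```

View pics/w2.png

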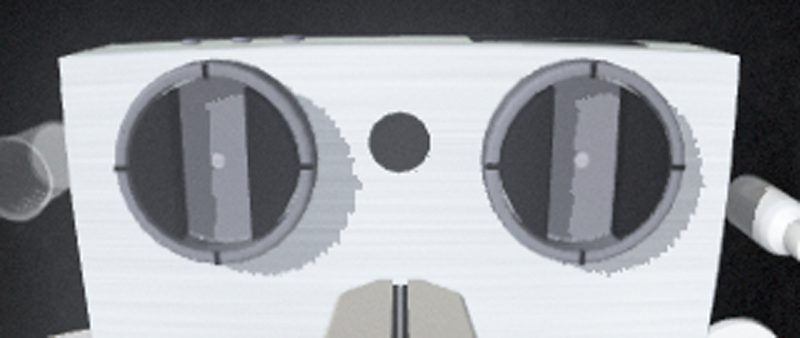

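Both slots now run front to back. I'll check their angles numerically from the wall edges, and take a top view for the bystanders.

Run:
```python
from h import *
from cell import cams
import cv2
d=np.load("w.npz");f=192/np.tan(np.radians(d['k'][0])/2);H=d['H']
def bp(u,v,z):
    a=np.array([u,v])/2.5+[100,110]-d['k'][1:];r=np.hypot(*a);t=r/f
    c=np.r_[np.sin(t)*a/r,np.cos(t)];D=d['R']@H[:3,:3]@c;O=d['R']@H[:3,3]+d['pos'];return O+D*(z-O[2])/D[2]
for n,a,b in(("R",(180,85),(186,238)),("R",(245,88),(253,236)),("L",(557,80),(547,238)),("L",(617,90),(612,236))):
    w=bp(*b,.11)-bp(*a,.11);print(n,np.arctan2(w[0],w[1])+.128)
im=cams.get_image("top")[:,:,::-1]; o=cv2.imread("pics/top_raw.png")
cv2.imwrite("pics/t2.png",np.hstack([cv2.resize(x[100:260,140:370],None,fx=1.73,fy=1.73) for x in(o,im)]))
```

```text
R 1.6042323339710678
R 1.567759764053748
L 1.5851344185679506
L 1.534457466360866
```

View pics/t2.png

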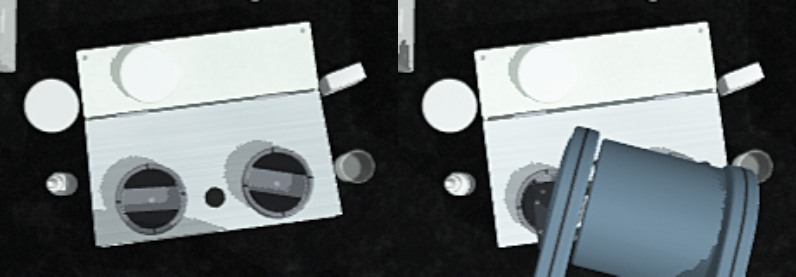

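The fasteners are at about 1.57 rad and the bystanders haven't moved. One scene view to confirm the panel is flush.

Run:
```python
from cell import cams
import cv2
im=cams.get_image("scene")[:,:,::-1]
cv2.imwrite("pics/s2.png",cv2.resize(im[100:280,130:370],None,fx=3.3,fy=3.3,interpolation=cv2.INTER_CUBIC))
```

```text
(no output)
```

View pics/s2.png

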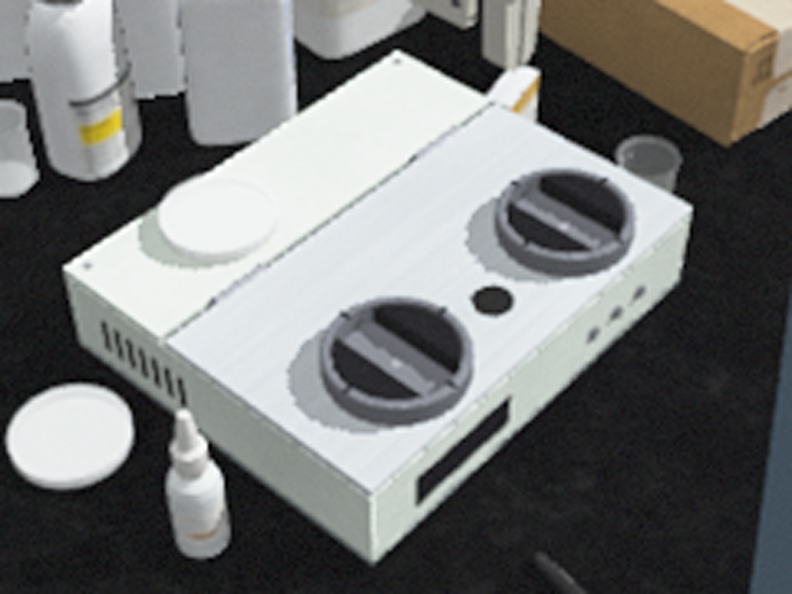

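The panel lies flush with no gap along its front edge (corner at (373,490)). Both slots run front to back and the arm is clear.

```bash
python3 -c "
from cell import ctrl
ctrl.close_job();print(ctrl.get_time())"
```

```text
the job is handed in; nothing more can be done
the job is handed in; nothing more can be done
```

The panel is shut and both fasteners are locked. The job was handed in a little after 24 s on the robot's clock, well inside the 53 s limit; `close_job()` reports no verdict.

- **Panel:** I pressed the pad with closed fingertips until the tip reached 90.2 mm, against 90 mm when shut. The final scene view shows no gap along the front edge.
- **Fasteners:** I swept each slot clockwise until force built up at its stop, about 24 N for the left and 23 N for the right. Angles read from the slot walls afterwards were 1.57–1.60 rad (right) and 1.53–1.59 rad (left), all above the required 1.45.
- **Bystanders:** By eye, in top views from before and after, none of the five had moved; the arm partly hid the beaker in the later one. The arm finished clear, with the fingertips at 0.3 m height.
- **Disagreement:** The wrist camera's slot positions differed from the fixed-camera fit by 2–4 mm. I used a point between the two, and both insertions went in without contact.

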